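# Dress the spring tester's way, then hold its carriage on the mark

### The job

Get the spring tester ready and take up a spring check: stroke the dressing stone lengthwise along the tester's bare steel way, from close up against the carriage out to the way's open end, pressing lightly all along so that the stone's sprung grip sinks about halfway without bottoming. Put the stone back upright in its tray and let go of it, then pull the tester's handle out against its spring until the carriage's pointer stands level with the tip on the index clip, without running well past it, and keep it there: the program finishes while the gripper is still holding the handle at the mark. Leave the bottle, the cup and the regulator body where they stand.

Things in the scene. Friction and masses are not known exactly. Their poses are not given: they have to be found in the camera images.
- tester: Spring tester fixed to the bench, across the robot's front: base plate 405 x 90 x 12 mm (x -215 to +190 mm in its frame) with a grey housing 78 mm high over x -215 to -95. Origin on the bench under the long centre line; +x = pull direction, away from the housing (to the robot's right, yaw varies by 20 degrees either way), +y = the side with the dark scale rail (y +36, top z 34), z up.
- way: The flat steel way of the tester, a bar 275 x 36 mm on the centre line (y = 0), top face 30 mm above the bench. Same origin and axes as the tester. Only the part in front of the carriage is bare: x -5 to +190 mm. It is rigid and does not move.
- way_start (a point): On the way's top face, centre line, at the carriage's front face when the carriage is home (tester frame x -5, y 0, z 30 mm).
- way_end (a point): On the way's top face, centre line, at the open end (tester frame x +190, y 0, z 30 mm).
- travel (a joint): Travel of the tester's carriage along the tester's +x, in m: 0 home, stop at 0.130. A spring draws it home: 3 N at 0 and 100 N/m more (about 8 to 13 N at the mark).
- carriage: The tester's carriage: dark steel block 50 x 46 mm, 32 to 52 mm above the bench, with the black upright pull handle on top: 14 mm thick along the pull, 40 mm across it, from 52 to 100 mm above the bench. Origin on the bench under its centre (tester x -30 mm plus the travel, y 0), axes as the tester's. At home there is 58 mm free between handle and housing; elsewhere the handle is clear.
- handle_grip (a point): Point in the middle of the pull handle, 78 mm above the bench: where to take it from above.
- pointer (a point): Tip of the small steel fin that sticks out of the carriage's +y side, at the middle of the carriage's length, 46 mm above the bench, 30 mm from the centre line (tester x -30 mm plus the carriage's travel).
- mark (a point): Tip of the little upright fin on the aluminium index clip (12 x 16 mm, top 50 mm above the bench) that sits somewhere on the scale rail. Axes as the tester's. The clip does not move during the job. It stands at tester x +25 to +65 mm, so the pull is 55 to 95 mm.
- stone_tool: Loose dressing stone with a sprung wooden grip; about 0.24 kg. Stone: grey block 70 x 30 x 15 mm at the bottom. Grip: light wood bar 70 x 22 mm, from 32 to 68 mm above the stone's underside, on two steel pins. Origin at the centre of the stone's underside when unloaded; x along its length, y across, z up. Moves with the grip. Hold it across the 22 mm. At the start it stands upright in the tray.
- stone (a joint): How far the grip has sunk towards the stone, in m: 0 unloaded, bottomed at 0.014. The spring takes 1.8 N to start and 450 N/m more; the stone presses on what is under it with that force plus the stone's own weight, about 1.6 N.
- stone_face (a point): Centre of the stone's underside.
- tray: White plastic tray fixed to the bench, 170 x 120 mm outside, walls 4 mm thick and 22 mm high, inner floor 4 mm above the bench. Origin at the centre of its underside; x along the 170 mm.
- grease_bottle: Bystander: white bottle, 40 mm across, 110 mm high, upright. Origin at the centre of its underside.
- cup: Bystander: clear plastic cup, 70 mm across, 70 mm high. Origin at the centre of its underside.
- reg_body: Bystander: steel regulator body, stepped round, 56 mm across, 66 mm high. Origin at the centre of its underside.
Not all that is in view belongs to the job. There is more than one size of the stone_tool; the one meant has the size given above.

How it is judged:
On the way, in this order (a step that is already met when the one before it is completed fails the run):
1. the stone presses on the way close to the carriage (contact force between stone_tool and way above 3.5 N and y of stone_face in the frame of tester between -0.012 and 0.012 m and angle between the x axis of stone_tool and the x axis of tester, either way round below 0.25 rad and angle between stone_tool's own z axis and vertical below 0.15 rad and contact force between the fingers and stone_tool above 0.5 N and x of stone_face in the frame of tester below 0.06 m), for 0.1 s.
2. still pressing, before the middle of the way (contact force between stone_tool and way above 3.5 N and y of stone_face in the frame of tester between -0.012 and 0.012 m and angle between the x axis of stone_tool and the x axis of tester, either way round below 0.25 rad and angle between stone_tool's own z axis and vertical below 0.15 rad and contact force between the fingers and stone_tool above 0.5 N and x of stone_face in the frame of tester between 0.072 and 0.1 m), for 0.1 s.
3. still pressing, past the middle of the way (contact force between stone_tool and way above 3.5 N and y of stone_face in the frame of tester between -0.012 and 0.012 m and angle between the x axis of stone_tool and the x axis of tester, either way round below 0.25 rad and angle between stone_tool's own z axis and vertical below 0.15 rad and contact force between the fingers and stone_tool above 0.5 N and x of stone_face in the frame of tester between 0.104 and 0.132 m), for 0.1 s.
4. still pressing at the way's open end (contact force between stone_tool and way above 3.5 N and y of stone_face in the frame of tester between -0.012 and 0.012 m and angle between the x axis of stone_tool and the x axis of tester, either way round below 0.25 rad and angle between stone_tool's own z axis and vertical below 0.15 rad and contact force between the fingers and stone_tool above 0.5 N and x of stone_face in the frame of tester above 0.14 m), for 0.1 s.
5. the stone stands in its tray, released (x of stone_tool in the frame of tray between -0.075 and 0.075 m and y of stone_tool in the frame of tray between -0.05 and 0.05 m and z of stone_tool in the frame of tray below 0.01 m and angle between stone_tool's own z axis and vertical below 0.15 rad and contact force between the fingers and stone_tool below 0.1 N and linear speed of stone_tool below 0.02 m/s), for 0.2 s.
6. the gripper holds the carriage's pointer at the mark (x of pointer in the frame of mark between -0.005 and 0.005 m and contact force between the fingers and carriage above 2 N and velocity of joint travel between -0.01 and 0.01 m/s), for 0.2 s.
At the end, for the whole second after the job is handed in: The fingers hold the carriage by its handle (more than 2 N) with the carriage's pointer within 5 mm of the index clip's tip along the pull direction and the carriage at rest; the stone stands upright, released and at rest on the tray's floor (all of step 5 and all of step 6 and contact force between stone_tool and carriage below 0.1 N); the arm keeps its last pose, push and grip.
It fails at once if the stone is pressed on the way so hard that it bottoms (over 20 N) (contact force between stone_tool and way above 20 N).
It fails at once if the carriage is pulled more than 15 mm past the mark (x of pointer in the frame of mark above 0.015 m).
It fails at once if a bystander is moved by more than 25 mm or tipped over (distance of any of grease_bottle, cup, reg_body from where it was at the start of the episode above 0.025 m or angle between any of grease_bottle, cup, reg_body's own z axis and vertical above 0.5 rad).
It also fails if it takes over 67 s, if anything falls off the work surface, if the arm or the gripper's body presses on something with over 40 N, if the wrist force passes 120 N, or if a joint passes its speed limit or range.

### The arm

A 7-joint arm with a two-finger parallel gripper is mounted at the origin on the work surface. World frame = base frame: x ahead of the robot, y to its left, z up, the work surface at z = 0. Lengths are in m, angles in rad, forces in N, time in s.
With the tool pointing down it reaches from about 0.35 to 0.9 m from the base axis. Payload 8.1 kg.
Tool frame: the origin (TCP) lies on the centre line of the jaws, within the pads' length; the fingertips stand 11 mm ahead of it and the grasp point (between the pads) lies 8 mm behind it; z points along the fingers, y is the line along which they close (so a half turn about z gives the same grasp; the last joint's range is limited). The gripper opens to 92 mm and grips with 3 to 60 N. Pads are 19 mm wide; open, the fingers measure 130 mm over their backs; the gripper's body (75 mm by 190 mm) begins 47 mm behind the grasp point.
Start: joints at [0.998, 0.434, 0.025, 1.573, -0.012, 1.134, -0.075], TCP at [0.283, -0.557, 0.238] pointing down, gripper open.
Joint ranges: [-2.62, 2.62], [-0.44, 2.09], [-1.27, 1.32], [0.08, 2.57], [-1.32, 4.46], [0.12, 2], [-2.74, 2.74]. Speed limits (rad/s): [2.22, 2.22, 3.01, 3.01, 3.14, 3.14, 3.14].

### API

Orientations are given as a unit quaternion [x, y, z, w].
In Python, from station import get_obs, vision, env, masks_of, place_of gives the robot as it stands.
- The arm moves only by the tool drive_tool, never from a script. Its argument "targets" is a list of rows, each a list of 3 entries, a list of its own where there are three numbers: the turn, a rotation vector about the tool's x, y, z in rad, then the shift along the tool's x, y, z in m, then the opening, from 0 (shut) to 1 (fully open). A call has 1 to 20 rows; each row is the pose to reach, as a shift and turn from the pose commanded when the call began, along the tool's axes at that moment; what a row does not reach only later rows make up. A row lasts 1/12 s, in which the tool goes at most 41.7 mm and 7.16 degrees, less where a joint would pass 70% of its speed; a pose out of reach is approached as far as the arm can. A call with a gripper value outside its range is refused whole. The fingers move at their own pace and stop on an object; "newtons" is the grip in N (left out, the last holds). Time passes only in rows, so rows that repeat a pose let the fingers close. It gives the time, the measured TCP pose, the force, the opening and the grip force at its end, in the units of the state.
- get_obs(): the state, without advancing time (a new reading comes with each control period).
- vision.get_image(name): name is "scene" or "top"; returns a dict with "pixels" (480x640x3 uint8, red, green, blue), "fx", "fy", "cx", "cy" (pixels), "pose" (4x4, takes a point from camera to world coordinates). Camera axes: x right, y down, z forward; pixel columns grow to the right and rows downward; lengths in m; the calibration is good to about 2 mm. A picture is of the moment at which its call begins. There is no depth.
- env.hand_in(): hands the job in; it is judged then, once.
Trained networks look in the newest picture that a camera, given by its name, has taken for a name from the list of things; names that differ only in an ending like _2 or _b are one class to them, and where a whole thing is asked for, a point or a joint stands for the part that bears it (a point fixed in the world has none). Each returns a list of dicts, best first, with "confidence" (0 to 1); they miss things now and then, are a little off and sometimes report something else, mostly with a low value. They report only what shows in the picture. A call takes as long as a camera call. They do not tell look-alikes from the thing itself.
- masks_of(camera, thing): "pixels" (480x640 bool, what is visible of it) and "position" ([column, row] in pixels, amid what is visible of it).
- place_of(camera, thing): "position" ([column, row] in pixels: a listed point, or the origin of a listed thing).
The state is a dict: "time_s": time; "joint_positions": joint angles; "joint_velocities": joint speeds; "joint_efforts": joint torques, N m; "ee_pos": TCP position; "tcp_rot": TCP orientation; "force": force on the tool from outside, world axes, zero at the start; "torque": the same for the moment, N m; "finger_gap": finger opening in m; "grip_force": force on a finger pad.
Only numpy, scipy, OpenCV 4.12 (cv2) and the standard library are available. Lean on these libraries where they do the work, as an engineer would, in place of code of your own. Each camera call takes 0.05 s, during which the arm holds its last target. There are 200 camera calls.

## Working session

There is one attempt and no reset: what is moved stays moved. The work goes in short steps, Python scripts to look and compute and a tool call to move; the robot and the scene stay as the last step left them, time stands still between calls to the robot, and variables do not carry over. Pictures are saved under pics/ and viewed, at most 10 in all, crops included, and the job is handed in when it is done.

Besides the shell and the picture viewer there is one more tool, called after "Request:" as a command line: name --argument value ..., lists and objects as JSON in quotes. drive_tool: Moves the arm, as the interface text tells. Its arguments: {"type":"object","properties":{"targets":{"type":"array","items":{"type":"array"}},"newtons":{"type":"number"}},"required":["targets"]}

```bash
mkdir -p pics
cat > h.py <<'E'
import numpy as np, cv2
from station import get_obs, vision, env, masks_of, place_of
from scipy.spatial.transform import Rotation as R
def ray(im,p):
    P=np.array(im["pose"]); d=P[:3,:3]@np.array([(p[0]-im["cx"])/im["fx"],(p[1]-im["cy"])/im["fy"],1]); return P[:3,3],d
def at(im,p,z):
    o,d=ray(im,p); return o+d*(z-o[2])/d[2]
def proj(im,w):
    P=np.array(im["pose"]); c=P[:3,:3].T@(np.array(w)-P[:3,3]); return np.array([im["fx"]*c[0]/c[2]+im["cx"],im["fy"]*c[1]/c[2]+im["cy"]])
def tool(dw):
    return R.from_quat(get_obs()["tcp_rot"]).inv().apply(dw)
E
cat > m.py <<'E'
from h import *
np.set_printoptions(precision=4,suppress=True)
Z=dict(tester=0,way_start=.03,way_end=.03,carriage=0,handle_grip=.078,pointer=.046,mark=.05,stone_tool=.004,stone_face=.004,tray=0,grease_bottle=0,cup=0,reg_body=0)
o=get_obs(); print(o["time_s"],o["ee_pos"],R.from_quat(o["tcp_rot"]).as_matrix())
for c in("top","scene"):
    im=vision.get_image(c); cv2.imwrite(f"pics/{c}0.png",im["pixels"][:,:,::-1]); print(c,im["pose"][:3] if 0 else np.array(im["pose"])[:3,3])
    for n,z in Z.items():
        for r in place_of(c,n)[:3]: print(n,round(r["confidence"],2),np.array(r["position"]),at(im,r["position"],z))
E
python3 m.py
```

```text
0.0 [ 0.2827 -0.5569  0.2369] [[ 0.8917  0.4527 -0.0008]
 [ 0.4527 -0.8917  0.0013]
 [-0.0002 -0.0016 -1.    ]]
top [ 0.349  -0.1055  1.2573]
tester 0.81 [245.5 233. ] [0.5373 0.0696 0.    ]
way_start 0.94 [239.6 232.4] [0.5339 0.0788 0.03  ]
way_end 0.85 [327.  238.5] [ 0.5241 -0.1191  0.03  ]
carriage 0.86 [232.4 237.4] [0.5264 0.0995 0.    ]
handle_grip 0.77 [225.3 234.2] [0.5221 0.1025 0.078 ]
pointer 0.85 [230. 219.] [0.5614 0.0992 0.046 ]
pointer 0.38 [225.9 232.9] [0.5297 0.1069 0.046 ]
mark 0.39 [264.9 221.2] [0.5574 0.0204 0.05  ]
mark 0.29 [228.  220.5] [0.5572 0.1028 0.05  ]
stone_tool 0.94 [474.2 305.4] [ 0.3816 -0.4558  0.004 ]
stone_tool 0.85 [399.8 277.6] [ 0.4411 -0.2873  0.004 ]
stone_tool 0.72 [420.3 353.7] [ 0.2718 -0.333   0.004 ]
stone_face 0.73 [418.6 353.2] [ 0.2729 -0.3292  0.004 ]
stone_face 0.7 [398.8 284.1] [ 0.4263 -0.285   0.004 ]
stone_face 0.55 [469.1 308.3] [ 0.3749 -0.4441  0.004 ]
tray 0.89 [401.3 271.3] [ 0.4559 -0.2913  0.    ]
tray 0.53 [228.  232.3] [0.5381 0.1102 0.    ]
grease_bottle 0.86 [262.5 148.8] [0.74   0.0374 0.    ]
cup 0.89 [192.3 137
[... 517 characters left out ...]
 ]
mark 0.56 [380.6 261.8] [0.5602 0.0297 0.05  ]
stone_tool 0.91 [210.1 192.3] [ 0.3859 -0.4455  0.004 ]
stone_tool 0.79 [273.2 176.8] [ 0.2678 -0.3309  0.004 ]
stone_tool 0.66 [259.5 216.3] [ 0.4389 -0.288   0.004 ]
stone_face 0.92 [209.4 190.4] [ 0.3788 -0.4514  0.004 ]
stone_face 0.85 [274.8 181.4] [ 0.2869 -0.3179  0.004 ]
stone_face 0.55 [261.9 216.8] [ 0.4389 -0.282   0.004 ]
tray 0.77 [258.6 223.7] [ 0.4611 -0.2801  0.    ]
grease_bottle 0.74 [355.1 348. ] [0.7433 0.0385 0.    ]
grease_bottle 0.3 [412.1 273.9] [0.5156 0.0847 0.    ]
cup 0.88 [450.4 381. ] [0.7586 0.206  0.    ]
reg_body 0.76 [226.3 333.1] [ 0.7882 -0.1886  0.    ]
reg_body 0.61 [260.9 221.5] [ 0.4515 -0.2789  0.    ]
```

```bash
python3 -c "
import cv2
a=cv2.imread('pics/top0.png')[190:400,170:510];cv2.imwrite('pics/t0c.png',cv2.resize(a,None,fx=2.35,fy=2.35,interpolation=cv2.INTER_CUBIC))
a=cv2.imread('pics/scene0.png')[150:330,180:460];cv2.imwrite('pics/s0c.png',cv2.resize(a,None,fx=2.8,fy=2.8,interpolation=cv2.INTER_CUBIC))"
```

```text
(no output)
```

View pics/t0c.png

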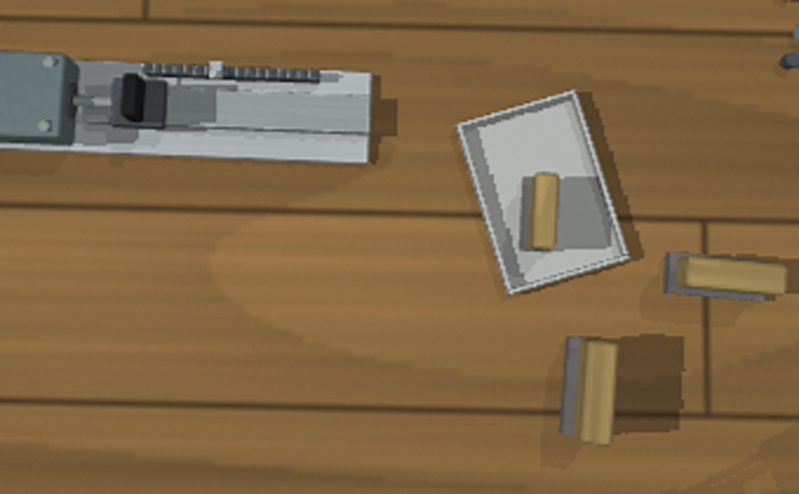

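View pics/s0c.png

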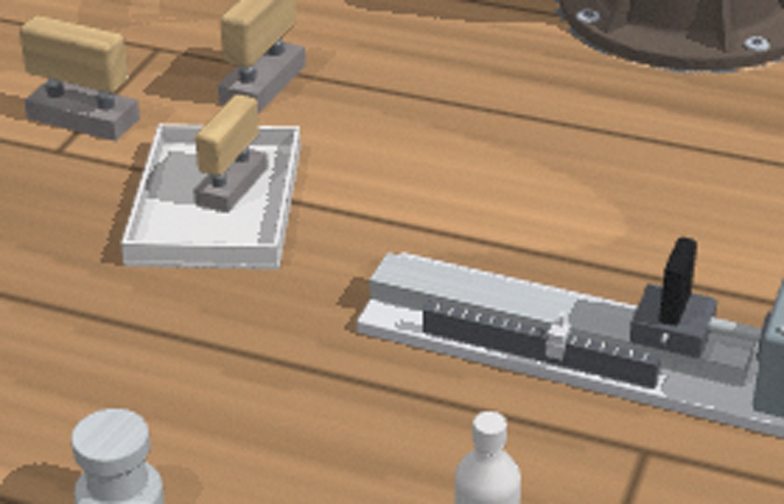

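The tray's tool is the smaller of three look-alikes (grip around top-crop (544,211)); the clip is at about top-crop (215,70) and the carriage at about (138,100). Next I'll refine the grip pose and the tester's yaw.

```bash
cat > m2.py <<'E'
from h import *
np.set_printoptions(precision=4,suppress=True)
im=vision.get_image("top"); px=im["pixels"]; hsv=cv2.cvtColor(px,cv2.COLOR_RGB2HSV)
print("fx",im["fx"],im["pose"][0][:3] if 0 else np.array(im["pose"])[:3,:3])
# grip
m=np.zeros((480,640),np.uint8); s=hsv[255:305,385:420]; m[255:305,385:420]=(s[:,:,1]>70)&(s[:,:,2]>110)
n,l,st,_=cv2.connectedComponentsWithStats(m); k=1+np.argmax(st[1:,4]); ys,xs=np.where(l==k)
r=cv2.minAreaRect(np.c_[xs,ys].astype(np.float32)); b=cv2.boxPoints(r); print("rect",r)
w=np.array([at(im,p,.072) for p in b]); print("grip",w.mean(0),np.linalg.norm(w[1]-w[0]),np.linalg.norm(w[2]-w[1])); 
for i in (0,1): d=w[i+1]-w[i]; print(np.degrees(np.arctan2(d[1],d[0])))
for t in masks_of("top","stone_tool"):
    print("mask",t["position"],t["pixels"].sum(),t["confidence"])
# base front edge (toward robot): first wood pixel downward
pts=[];
for c in range(205,322,2):
    col=hsv[235:270,c,1].astype(float); g=np.diff(col); i=np.argmax(g); 
    pts.append((c,235+i+.5))
pts=np.array(pts,np.float32); vx,vy,x0,y0=cv2.fitLine(pts,cv2.DIST_HUBER,0,.01,.01).ravel()
a=at(im,(205,y0+(205-x0)*vy/vx),.0); e=at(im,(320,y0+(320-x0)*vy/vx),.0); d=e-a
print("front edge z0",a,e,"yaw",np.degrees(np.arctan2(d[1],d[0])), "res",np.abs(pts[:,1]-(y0+(pts[:,0]-x0)*vy/vx)).mean())
ends=[]
for rr in range(224,258,2):
    row=hsv[rr,318:340,1].astype(float); ends.append(318+np.argmax(np.diff(row))+.5)
print("end cols",ends)
print(np.array([[at(im,(np.median(ends),240),z)] for z in(.012,.03)]).squeeze())
# tray corners
for z,p in((.022,[(458,125),(575,91),(630,258),(510,293)]),):
    q=np.array([at(im,(170+u/2.35,190+v/2.35),z) for u,v in p]); print("tray",q.mean(0),q)
E
python3 m2.py
```

```text
fx 548.8370455293044 [[ 0.0207 -0.9891  0.1461]
 [-0.9998 -0.0206  0.0024]
 [ 0.0007 -0.1461 -0.9893]]
rect ((400.9371032714844, 279.38348388671875), (11.35191535949707, 31.1950626373291), 2.6025619506835938)
grip [ 0.4325 -0.2799  0.072 ] 0.06733814573597231 0.02457571811895867
-2.567543336973121
-91.42335209732357
mask [476.0, 305.4] 950 0.9
mask [400.0, 277.3] 544 0.79
mask [421.5, 353.7] 973 0.75
mask [227.7, 236.8] 598 0.29
front edge z0 [0.4847 0.1608 0.    ] [ 0.4792 -0.1043  0.    ] yaw -91.17990316599894 res 0.2525345
end cols [np.float64(327.5), np.float64(327.5), np.float64(327.5), np.float64(327.5), np.float64(327.5), np.float64(327.5), np.float64(327.5), np.float64(327.5), np.float64(327.5), np.float64(327.5), np.float64(327.5), np.float64(327.5), np.float64(327.5), np.float64(326.5), np.float64(326.5), np.float64(326.5), np.float64(326.5)]
[[ 0.5232 -0.1206  0.012 ]
 [ 0.5207 -0.1203  0.03  ]]
tray [ 0.4542 -0.2876  0.022 ] [[ 0.5163 -0.2055  0.022 ]
 [ 0.5519 -0.3186  0.022 ]
 [ 0.392  -0.3703  0.022 ]
 [ 0.3566 -0.2561  0.022 ]]
```

Request:
drive_tool --targets '[[[0,0,0.17],[0.086,-0.059,0],0.6],[[0,0,0.34],[0.173,-0.117,0],0.6],[[0,0,0.51],[0.259,-0.176,0],0.6],[[0,0,0.51],[0.259,-0.176,0],0.6],[[0,0,0.51],[0.259,-0.176,0],0.6],[[0,0,0.51],[0.259,-0.176,0],0.6],[[0,0,0.51],[0.259,-0.176,0],0.6],[[0,0,0.51],[0.259,-0.176,0],0.6],[[0,0,0.51],[0.259,-0.176,0],0.6],[[0,0,0.51],[0.259,-0.176,0.04],0.6],[[0,0,0.51],[0.259,-0.176,0.08],0.6],[[0,0,0.51],[0.259,-0.176,0.12],0.6],[[0,0,0.51],[0.259,-0.176,0.12],0.6],[[0,0,0.51],[0.259,-0.176,0.12],0.6]]' --newtons 20

```text
time_s: 2.67
ee_pos: [0.4328, -0.2829, 0.1169]
tcp_rot: [1.0, -0.02, -0.002, -0.001]
force: [-0.5, -0.1, 1.0]
finger_gap: 0.0552
grip_force: 0.0
```

Request:
drive_tool --targets '[[[0,0,0],[0.001,0,0.03],0.6],[[0,0,0],[0.001,0,0.055],0.6],[[0,0,0],[0.001,0,0.067],0.6],[[0,0,0],[0.001,0,0.067],0.6],[[0,0,0],[0.001,0,0.067],0],[[0,0,0],[0.001,0,0.067],0],[[0,0,0],[0.001,0,0.067],0],[[0,0,0],[0.001,0,0.067],0],[[0,0,0],[0.001,0,0.067],0],[[0,0,0],[0.001,0,0.067],0]]' --newtons 20

```text
time_s: 3.5
ee_pos: [0.4356, -0.2832, 0.0513]
tcp_rot: [1.0, -0.02, 0.0, 0.0]
force: [0.9, -0.4, 1.3]
finger_gap: 0.022
grip_force: 20.0
```

```bash
python3 -c "
from h import *
im=vision.get_image('scene')['pixels'][140:300,180:400,::-1];cv2.imwrite('pics/g1.png',cv2.resize(im,None,fx=2.5,fy=2.5))"
```

```text
(no output)
```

View pics/g1.png

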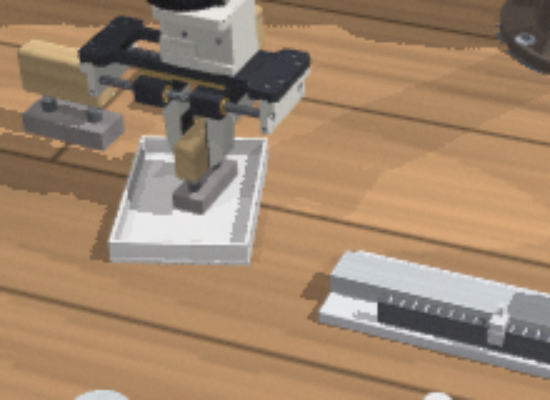

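Request:
drive_tool --targets '[[[0,0,0],[0,0,-0.03],0],[[0,0,0],[0,0,-0.07],0],[[0,0,0],[0,0,-0.11],0],[[0,0,-0.12],[0.008,-0.031,-0.11],0],[[0,0,-0.24],[0.016,-0.062,-0.11],0],[[0,0,-0.36],[0.024,-0.093,-0.11],0],[[0,0,-0.48],[0.032,-0.124,-0.11],0],[[0,0,-0.6],[0.04,-0.155,-0.11],0],[[0,0,-0.72],[0.048,-0.186,-0.11],0],[[0,0,-0.84],[0.055,-0.217,-0.11],0],[[0,0,-0.96],[0.062,-0.248,-0.11],0],[[0,0,-1.08],[0.069,-0.28,-0.11],0],[[0,0,-1.2],[0.08,-0.312,-0.11],0],[[0,0,-1.32],[0.08,-0.312,-0.11],0],[[0,0,-1.44],[0.08,-0.312,-0.11],0],[[0,0,-1.52],[0.08,-0.312,-0.11],0],[[0,0,-1.588],[0.08,-0.312,-0.11],0],[[0,0,-1.588],[0.08,-0.312,-0.11],0],[[0,0,-1.588],[0.08,-0.312,-0.11],0]]' --newtons 30

```text
time_s: 5.13
ee_pos: [0.5273, 0.0251, 0.1604]
tcp_rot: [0.716, 0.698, -0.0, -0.0]
force: [1.2, -0.0, -2.6]
finger_gap: 0.0219
grip_force: 30.0
```

```bash
cat > m3.py <<'E'
from h import *
import sys
np.set_printoptions(precision=4,suppress=True)
o=get_obs(); print(o["ee_pos"],R.from_quat(o["tcp_rot"]).as_euler('xyz',degrees=True),o["force"],o["finger_gap"])
u=o["ee_pos"][2]-.0473
for c in("scene","top"):
    im=vision.get_image(c)
    for n,z in(("stone_face",u),("way_end",.03),("way_start",.03),("pointer",.046),("mark",.05),("handle_grip",.078)):
        for r in place_of(c,n)[:2]: print(c,n,round(r["confidence"],2),np.array(r["position"]),at(im,r["position"],z))
    if c=="scene": cv2.imwrite("pics/"+sys.argv[1]+".png",cv2.resize(im["pixels"][120:320,230:490,::-1],None,fx=3,fy=3))
E
python3 m3.py l1
```

```text
[0.5273 0.0251 0.1604] [-179.9489    0.0063   88.5347] [ 1.1551 -0.006  -2.5934] 0.021900113250503186
scene stone_face 0.97 [206.2 192. ] [ 0.5366 -0.3553  0.1131]
scene stone_face 0.97 [274.8 179.6] [ 0.4435 -0.2409  0.1131]
scene way_end 0.78 [316.4 245.5] [ 0.5293 -0.1143  0.03  ]
scene way_end 0.39 [412.6 273. ] [0.5483 0.091  0.03  ]
scene way_start 0.81 [404.4 268.4] [0.5401 0.0728 0.03  ]
scene way_start 0.22 [380.8 262.3] [0.5374 0.0247 0.03  ]
scene pointer 0.97 [411.6 272.7] [0.5671 0.0922 0.046 ]
scene mark 0.42 [381.5 261. ] [0.5573 0.0306 0.05  ]
scene handle_grip 0.95 [422.2 248.3] [0.5283 0.1007 0.078 ]
scene handle_grip 0.43 [384.1 225.6] [0.4808 0.013  0.078 ]
top stone_face 0.81 [470.  308.8] [ 0.3716 -0.4165  0.1131]
top stone_face 0.56 [418.4 353. ] [ 0.2799 -0.3094  0.1131]
top way_end 0.75 [328.3 239.9] [ 0.521  -0.1221  0.03  ]
top mark 0.72 [328.7 239.2] [ 0.5197 -0.1227  0.05  ]
```

View pics/l1.png

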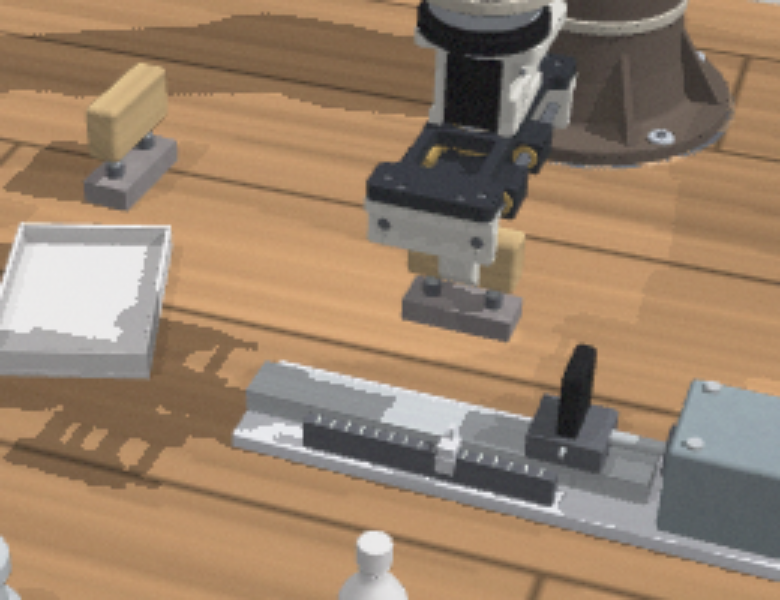

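Request:
drive_tool --targets '[[[0,0,0],[0,0,0.03],0],[[0,0,0],[0,0,0.06],0],[[0,0,0],[0,0,0.072],0],[[0,0,0],[0,0,0.075],0],[[0,0,0],[0,0,0.075],0]]'

```text
time_s: 6.25
ee_pos: [0.5272, 0.0254, 0.085]
tcp_rot: [0.715, 0.699, -0.001, -0.001]
force: [-0.1, -0.2, -1.5]
finger_gap: 0.022
grip_force: 30.0
```

```bash
python3 m3.py l2
```

```text
[0.5272 0.0254 0.085 ] [-179.8977    0.0032   88.6862] [-0.0788 -0.2052 -1.5469] 0.021954503389720645
scene stone_face 0.97 [206.  194.3] [ 0.4428 -0.4197  0.0377]
scene stone_face 0.9 [382.2 256.1] [0.5271 0.0242 0.0377]
scene way_end 0.89 [315.9 247.8] [ 0.5369 -0.1125  0.03  ]
scene way_start 0.9 [405.7 268.6] [0.5398 0.0754 0.03  ]
scene pointer 0.74 [415.1 276. ] [0.5743 0.1006 0.046 ]
scene pointer 0.56 [257.3 221.7] [ 0.5133 -0.2546  0.046 ]
scene mark 0.65 [381.2 263.2] [0.564  0.0319 0.05  ]
scene mark 0.6 [420.3 247.1] [0.4892 0.0908 0.05  ]
scene handle_grip 0.58 [421.7 251.8] [0.5392 0.1022 0.078 ]
top stone_face 0.8 [472.5 310.4] [ 0.3697 -0.4424  0.0377]
top stone_face 0.79 [417.8 356.9] [ 0.267  -0.3214  0.0377]
top way_end 0.87 [330.  239.1] [ 0.5229 -0.1259  0.03  ]
```

View pics/l2.png

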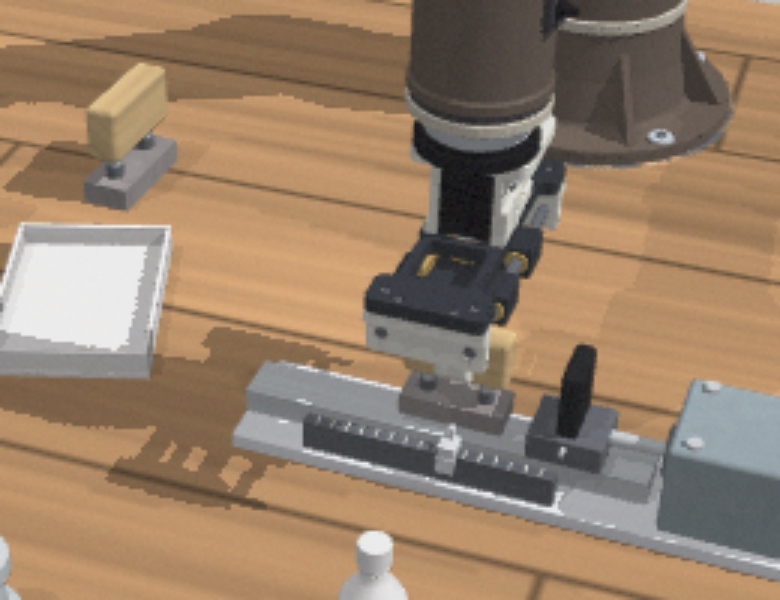

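Request:
drive_tool --targets '[[[0,0,0],[0.003,0,0.004],0],[[0,0,0],[0.003,0,0.008],0],[[0,0,0],[0.003,0,0.011],0],[[0,0,0],[0.003,0,0.013],0],[[0,0,0],[0.003,0,0.014],0],[[0,0,0],[0.003,0,0.014],0],[[0,0,0],[0.003,0,0.014],0],[[0,0,0],[0.003,0,0.014],0],[[0,0,0],[0.003,0,0.014],0]]'

```text
time_s: 7.7
ee_pos: [0.528, 0.0286, 0.0719]
tcp_rot: [0.715, 0.699, 0.0, 0.0]
force: [-0.3, 2.9, 3.8]
finger_gap: 0.0218
grip_force: 30.0
```

Request:
drive_tool --targets '[[[0,0,0],[0,0,0.001],0],[[0,0,0],[-0.006,0,0.001],0],[[0,0,0],[-0.012,0,0.001],0],[[0,0,0],[-0.018,0,0.001],0],[[0,0,0],[-0.024,0,0.001],0],[[0,0,0],[-0.03,0,0.001],0],[[0,0,0],[-0.036,0,0.001],0],[[0,0,0],[-0.042,0,0.001],0],[[0,0,0],[-0.048,0,0.001],0],[[0,0,0],[-0.054,0,0.001],0]]'

```text
time_s: 8.53
ee_pos: [0.5265, -0.0263, 0.0707]
tcp_rot: [0.715, 0.699, -0.0, -0.0]
force: [0.1, 3.6, 4.4]
finger_gap: 0.022
grip_force: 30.0
```

Request:
drive_tool --targets '[[[0,0,0],[-0.006,0,0],0],[[0,0,0],[-0.012,0,0],0],[[0,0,0],[-0.018,0,0],0],[[0,0,0],[-0.024,0,0],0],[[0,0,0],[-0.03,0,0],0],[[0,0,0],[-0.036,0,0],0],[[0,0,0],[-0.042,0,0],0],[[0,0,0],[-0.048,0,0],0],[[0,0,0],[-0.053,0,0],0],[[0,0,0],[-0.057,0,0],0],[[0,0,0],[-0.057,0,0],0],[[0,0,0],[-0.057,0,0],0]]'

```text
time_s: 9.53
ee_pos: [0.5251, -0.0841, 0.0707]
tcp_rot: [0.716, 0.698, -0.001, 0.0]
force: [0.0, -2.8, 3.8]
finger_gap: 0.0218
grip_force: 30.0
```

```bash
python3 m3.py e1|grep -v handle
```

```text
[ 0.5251 -0.0841  0.0707] [-179.9873    0.0785   88.6015] [ 0.0426 -2.8018  3.776 ] 0.021794067665638978
scene stone_face 0.93 [274.5 179.6] [ 0.3084 -0.3078  0.0234]
scene stone_face 0.72 [331.7 248.4] [ 0.5198 -0.0844  0.0234]
scene way_end 0.69 [224.8 333. ] [ 0.8137 -0.1743  0.03  ]
scene way_end 0.53 [448.9 382. ] [0.7874 0.2053 0.03  ]
scene way_start 0.55 [402.8 265.5] [0.5325 0.0678 0.03  ]
scene pointer 0.88 [413.3 271.4] [0.5623 0.0943 0.046 ]
scene pointer 0.35 [225.6 333.6] [ 0.8278 -0.1634  0.046 ]
scene mark 0.55 [382.7 263.1] [0.5627 0.0345 0.05  ]
top stone_face 0.77 [475.1 308.8] [ 0.3736 -0.4523  0.0234]
top stone_face 0.69 [418.1 355.8] [ 0.2684 -0.3246  0.0234]
top way_start 0.68 [238.6 235.3] [0.5272 0.0808 0.03  ]
top pointer 0.83 [229.7 221.2] [0.5564 0.0996 0.046 ]
top pointer 0.52 [242.9 232.9] [0.5305 0.069  0.046 ]
top mark 0.69 [240.3 234.4] [0.5264 0.074  0.05  ]
top mark 0.46 [263.5 221.7] [0.5562 0.0235 0.05  ]
```

View pics/e1.png

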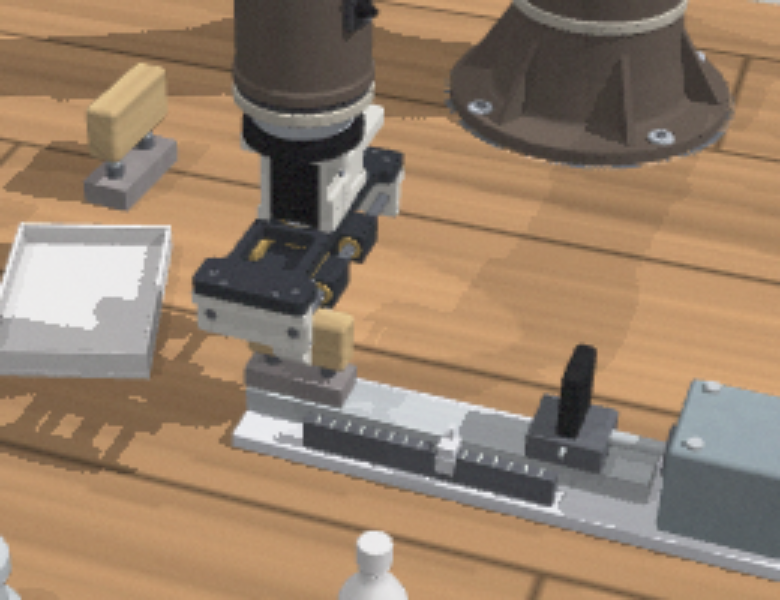

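Request:
drive_tool --targets '[[[0,0,0],[0,0,-0.02],0],[[0,0,0],[0,0,-0.06],0],[[0,0,0],[0,0,-0.1],0],[[0,0,0.12],[-0.02,-0.0075,-0.1],0],[[0,0,0.24],[-0.04,-0.015,-0.1],0],[[0,0,0.36],[-0.06,-0.0225,-0.1],0],[[0,0,0.48],[-0.08,-0.03,-0.1],0],[[0,0,0.6],[-0.1,-0.0375,-0.1],0],[[0,0,0.72],[-0.12,-0.045,-0.1],0],[[0,0,0.84],[-0.14,-0.0525,-0.1],0],[[0,0,0.96],[-0.16,-0.06,-0.1],0],[[0,0,1.08],[-0.18,-0.0675,-0.1],0],[[0,0,1.2],[-0.202,-0.075,-0.1],0],[[0,0,1.32],[-0.202,-0.075,-0.1],0],[[0,0,1.44],[-0.202,-0.075,-0.1],0],[[0,0,1.52],[-0.202,-0.075,-0.1],0],[[0,0,1.585],[-0.202,-0.075,-0.1],0],[[0,0,1.585],[-0.202,-0.075,-0.1],0],[[0,0,1.585],[-0.202,-0.075,-0.1],0]]'

```text
time_s: 11.82
ee_pos: [0.4454, -0.2819, 0.1701]
tcp_rot: [1.0, -0.017, -0.001, -0.001]
force: [0.8, 0.1, -1.7]
finger_gap: 0.0217
grip_force: 30.0
```

Request:
drive_tool --targets '[[[0,0,0],[0,0,0.04],0],[[0,0,0],[0,0,0.08],0],[[0,0,0],[0,0,0.105],0],[[0,0,0],[0,0,0.112],0],[[0,0,0],[0,0,0.116],0],[[0,0,0],[0,0,0.119],0],[[0,0,0],[0,0,0.119],0],[[0,0,0],[0,0,0.119],0]]'

```text
time_s: 12.48
ee_pos: [0.4466, -0.2834, 0.0531]
tcp_rot: [1.0, -0.018, 0.001, 0.001]
force: [0.4, 0.4, -1.9]
finger_gap: 0.0217
grip_force: 30.0
```

Request:
drive_tool --targets '[[[0,0,0],[0,0,0.001],0],[[0,0,0],[0,0,0.002],0],[[0,0,0],[0,0,0.002],0],[[0,0,0],[0,0,0.002],0]]'

```text
time_s: 12.82
ee_pos: [0.4465, -0.2833, 0.0505]
tcp_rot: [1.0, -0.019, 0.001, 0.0]
force: [1.3, -0.8, 0.8]
finger_gap: 0.0215
grip_force: 30.0
```

Contact. Release, then rise.

Request:
drive_tool --targets '[[[0,0,0],[0,0,0],0.2],[[0,0,0],[0,0,0],0.3],[[0,0,0],[0,0,0],0.4],[[0,0,0],[0,0,0],0.5],[[0,0,0],[0,0,0],0.5],[[0,0,0],[0,0,0],0.5],[[0,0,0],[0,0,-0.02],0.5],[[0,0,0],[0,0,-0.06],0.5],[[0,0,0],[0,0,-0.1],0.5],[[0,0,0],[0,0,-0.12],0.5],[[0,0,0],[0,0,-0.12],0.5]]'

```text
time_s: 13.73
ee_pos: [0.448, -0.2842, 0.1746]
tcp_rot: [1.0, -0.019, 0.004, 0.002]
force: [0.4, 0.1, 0.1]
finger_gap: 0.0455
grip_force: 0.0
```

Run:
```python
from h import *
np.set_printoptions(precision=4,suppress=True)
im=vision.get_image("scene"); cv2.imwrite("pics/r1.png",cv2.resize(im["pixels"][120:320,200:460,::-1],None,fx=3,fy=3))
# clip / pointer features: several detections, both cameras
for c in("scene","top"):
    im=vision.get_image(c)
    for n,z in(("handle_grip",.078),("pointer",.046),("mark",.05),("carriage",0),("stone_face",.004)):
        for r in place_of(c,n)[:2]: print(c,n,round(r["confidence"],2),np.array(r["position"]),at(im,r["position"],z))
hsv=cv2.cvtColor(im["pixels"],cv2.COLOR_RGB2HSV)
m=(hsv[:,:,2]<60).astype(np.uint8); m[:215]=0;m[250:]=0;m[:,:215]=0;m[:,250:]=0
print(hsv[228:246,218:244,2])
```

```text
scene handle_grip 0.62 [422.2 249.2] [0.531  0.1014 0.078 ]
scene pointer 0.76 [412.5 273. ] [0.5674 0.094  0.046 ]
scene mark 0.38 [380.  265.8] [0.5723 0.0319 0.05  ]
scene carriage 0.74 [417.8 281.6] [0.5348 0.1007 0.    ]
scene carriage 0.67 [449.3 383.7] [0.7647 0.2053 0.    ]
scene stone_face 0.78 [209.3 193.5] [ 0.3914 -0.4447  0.004 ]
scene stone_face 0.62 [259.3 217.4] [ 0.4431 -0.2866  0.004 ]
top handle_grip 0.74 [227.1 233.4] [0.5239 0.0986 0.078 ]
top pointer 0.9 [229.2 217.5] [0.5648 0.1011 0.046 ]
top mark 0.32 [194.6 138.5] [0.7455 0.1876 0.05  ]
top carriage 0.73 [231.5 236.7] [0.528  0.1016 0.    ]
top carriage 0.58 [228.1 220.8] [0.5651 0.1112 0.    ]
top stone_face 0.61 [471.9 307.2] [ 0.3775 -0.4505  0.004 ]
[[ 92  90  92  79  46  34  36  39  40  31  26  21  21  30  61  66  64  66
   65  65  65  67  47  93 115 116]
 [ 91  91  93  79  46  35  39  37  41  30  23  25  25  28  63  67  66  66
   67  66  66  68  50  94 118 119]
 [ 92  94  96  83  48  37  37  40  41  31  22  20  21  39  64  67  66  67
   65  66  65  66  48  93 116 119]
 [ 93  93  95  69  40  38  38  39 
[... 901 characters left out ...]
66  67  66
   66  68  68  53  70 118 125 123]
 [ 91  87  86  88  86  61  29  18  21  19  21  21  17  62  67  67  68  67
   65  66  67  51  77 117 122 121]
 [ 91  85  84  84  86  84  71  44  23  19  15  17  36  61  66  64  65  65
   65  66  66  47  77 116 122 120]
 [ 89  86  87  86  86  87  87  85  85  85  71  80  91  93  91  91  88  90
   89  90  83  53  95 121 126 127]
 [ 60  48  50  56  58  58  60  64  67  69  66  71  76  81  84  85  85  85
   89  90  85  54  67  83  90  93]
 [ 99  97  98  99  85  80  80  81  81  65  62  59  60  59  60  59  47  43
   45  48  47  42  88 104 106 106]
 [121 123 123 123 121 120 120 120 122 120 115 168 178 177 177 177 176 179
  130 112 114 113 115 117 115 116]]
```

View pics/r1.png

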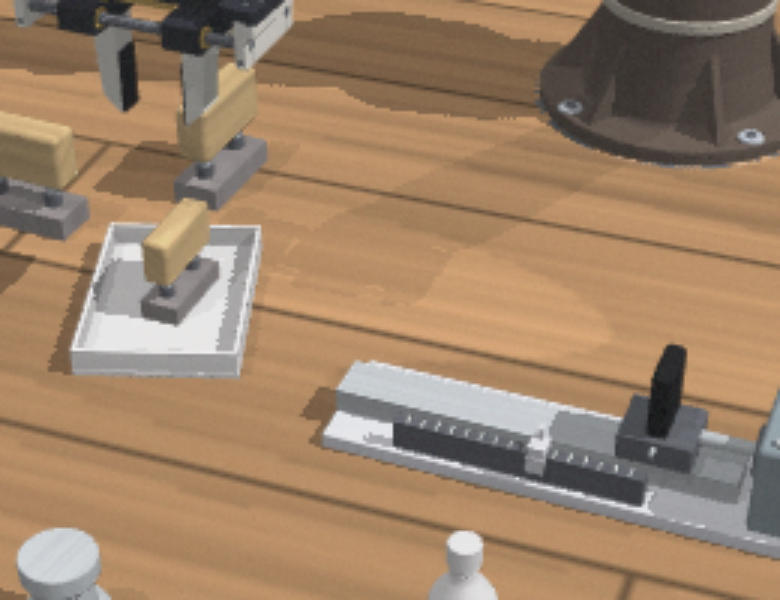

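Stone stands upright in the tray (crop (180,260)). Now the handle.

Request:
drive_tool --targets '[[[0,0,0],[0.007,-0.039,0],0.5],[[0,0,0],[0.013,-0.078,0],0.5],[[0,0,0],[0.02,-0.116,0],0.5],[[0,0,-0.016],[0.026,-0.155,0],0.5],[[0,0,-0.016],[0.033,-0.194,0],0.5],[[0,0,-0.016],[0.04,-0.232,0],0.5],[[0,0,-0.016],[0.046,-0.271,0],0.5],[[0,0,-0.016],[0.053,-0.31,0],0.5],[[0,0,-0.016],[0.06,-0.349,0],0.5],[[0,0,-0.016],[0.066,-0.3875,0],0.5],[[0,0,-0.016],[0.066,-0.3875,0],0.5],[[0,0,-0.016],[0.066,-0.3875,0],0.5],[[0,0,-0.016],[0.066,-0.3875,0.03],0.5],[[0,0,-0.016],[0.066,-0.3875,0.045],0.5],[[0,0,-0.016],[0.066,-0.3875,0.045],0.5]]'

```text
time_s: 15.63
ee_pos: [0.5239, 0.0995, 0.1219]
tcp_rot: [1.0, -0.012, -0.003, 0.001]
force: [-0.4, -0.4, -0.7]
finger_gap: 0.0458
grip_force: 0.0
```

Run:
```python
from h import *
o=get_obs();print(o["ee_pos"])
im=vision.get_image("scene"); cv2.imwrite("pics/h1.png",cv2.resize(im["pixels"][150:320,310:510,::-1],None,fx=3.5,fy=3.5))
```

```text
[0.52386284 0.09951089 0.12186733]
```

View pics/h1.png

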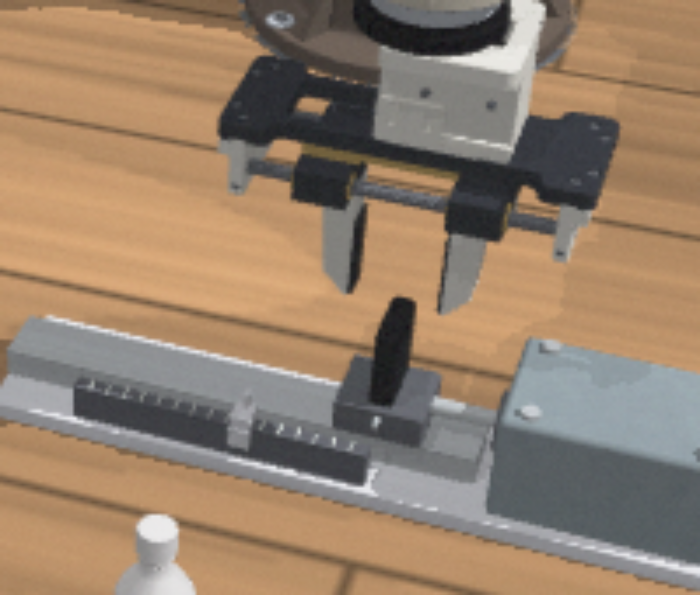

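Handle top (crop ~(400,305)) sits between the fingertips (350 and 445). Descend and grip.

Request:
drive_tool --targets '[[[0,0,0],[0.002,0,0.02],0.5],[[0,0,0],[0.004,0,0.04],0.5],[[0,0,0],[0.004,0,0.051],0.5],[[0,0,0],[0.004,0,0.051],0.5],[[0,0,0],[0.004,0,0.051],0.3],[[0,0,0],[0.004,0,0.051],0.1],[[0,0,0],[0.004,0,0.051],0],[[0,0,0],[0.004,0,0.051],0],[[0,0,0],[0.004,0,0.051],0],[[0,0,0],[0.004,0,0.051],0],[[0,0,0],[0.004,0,0.051],0]]' --newtons 40

```text
time_s: 16.6
ee_pos: [0.5303, 0.1012, 0.0743]
tcp_rot: [1.0, -0.011, 0.0, 0.0]
force: [-1.7, -3.7, 6.8]
finger_gap: 0.014
grip_force: 40.0
```

Run:
```python
from h import *
np.set_printoptions(precision=4,suppress=True)
o=get_obs();print(o["ee_pos"],o["tcp_rot"])
for c in("scene","top"):
  for k in range(3):
    im=vision.get_image(c)
    for n,z in(("pointer",.046),("mark",.05)):
        for r in place_of(c,n)[:2]: print(c,n,round(r["confidence"],2),np.array(r["position"]),at(im,r["position"],z))
```

```text
[0.5303 0.1012 0.0743] [ 0.9999 -0.0109  0.0004  0.0004]
scene pointer 0.84 [410.1 274.9] [0.5744 0.0911 0.046 ]
scene mark 0.61 [378.6 262. ] [0.5621 0.0262 0.05  ]
scene pointer 0.65 [412.  273.3] [0.5686 0.0933 0.046 ]
scene mark 0.5 [380.8 266. ] [0.5723 0.0335 0.05  ]
scene pointer 0.87 [414.8 274.1] [0.5691 0.0988 0.046 ]
scene mark 0.42 [379.8 262.5] [0.5628 0.0288 0.05  ]
top mark 0.46 [263.3 148.6] [0.7249 0.03   0.05  ]
top pointer 0.54 [399.  277.5] [ 0.4382 -0.2794  0.046 ]
```

Request:
drive_tool --targets '[[[0,0,0],[0,0.006,-0.002],0],[[0,0,0],[0,0.012,-0.002],0],[[0,0,0],[0,0.018,-0.002],0],[[0,0,0],[0,0.024,-0.002],0],[[0,0,0],[0,0.03,-0.002],0],[[0,0,0],[0,0.036,-0.002],0],[[0,0,0],[0,0.042,-0.002],0],[[0,0,0],[0,0.048,-0.002],0],[[0,0,0],[0,0.054,-0.002],0],[[0,0,0],[0,0.06,-0.002],0],[[0,0,0],[0,0.06,-0.002],0],[[0,0,0],[0,0.06,-0.002],0]]'

```text
time_s: 18.5
ee_pos: [0.5291, 0.0437, 0.0745]
tcp_rot: [1.0, -0.01, 0.0, -0.001]
force: [7.8, 7.5, -23.6]
finger_gap: 0.0138
grip_force: 40.0
```

```bash
cat > m4.py <<'E'
from h import *
import sys
np.set_printoptions(precision=4,suppress=True)
im=vision.get_image("scene"); cv2.imwrite("pics/"+sys.argv[1]+".png",cv2.resize(im["pixels"][235:295,350:430,::-1],None,fx=10,fy=10,interpolation=cv2.INTER_CUBIC))
for n,z in(("pointer",.046),("mark",.05)):
    for r in place_of("scene",n)[:2]: print(n,round(r["confidence"],2),np.array(r["position"]),at(im,r["position"],z))
# image shift of a tester-x displacement: predicted crop pos of pointer when at a mark with y
for y in (.02,.03,.04): print(y,[((proj(im,p)-[350,235])*10).round(1) for p in((.5575,y,.046),(.5635,y,.05))])
E
python3 m4.py p1
```

```text
pointer 0.85 [383.9 264.3] [0.5606 0.0365 0.046 ]
pointer 0.39 [389.4 272.5] [0.5807 0.0528 0.046 ]
mark 0.5 [380.6 264.2] [0.5673 0.0317 0.05  ]
0.02 [array([260.4, 265. ]), array([252.6, 267.3])]
0.03 [array([310.5, 276.1]), array([303. , 278.4])]
0.04 [array([360.8, 287.2]), array([353.6, 289.6])]
```

View pics/p1.png

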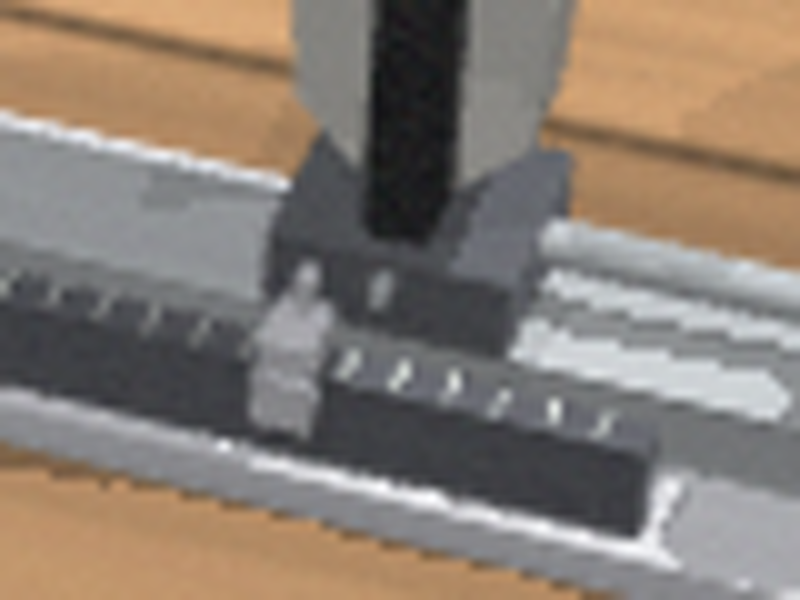

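Pointer fin at crop (381,290), clip tip at (308,270): about 13 mm short. I'll go 10 more, easing the vertical strain.

Request:
drive_tool --targets '[[[0,0,0],[0,0,0.001],0],[[0,0,0],[0,0,0.002],0],[[0,0,0],[0,0.003,0.002],0],[[0,0,0],[0,0.006,0.002],0],[[0,0,0],[0,0.009,0.002],0],[[0,0,0],[0,0.01,0.002],0],[[0,0,0],[0,0.01,0.002],0],[[0,0,0],[0,0.01,0.002],0],[[0,0,0],[0,0.01,0.002],0]]'

```text
time_s: 19.4
ee_pos: [0.529, 0.0349, 0.0744]
tcp_rot: [1.0, -0.009, 0.001, -0.002]
force: [1.1, 10.0, 3.1]
finger_gap: 0.0137
grip_force: 40.0
```

```bash
python3 m4.py p2
```

```text
pointer 0.8 [378.2 265.7] [0.5684 0.0274 0.046 ]
pointer 0.3 [314.7 245.6] [ 0.5502 -0.1097  0.046 ]
mark 0.39 [382.  262.1] [0.5602 0.0324 0.05  ]
0.02 [array([260.4, 265. ]), array([252.6, 267.3])]
0.03 [array([310.5, 276.1]), array([303. , 278.4])]
0.04 [array([360.8, 287.2]), array([353.6, 289.6])]
```

View pics/p2.png

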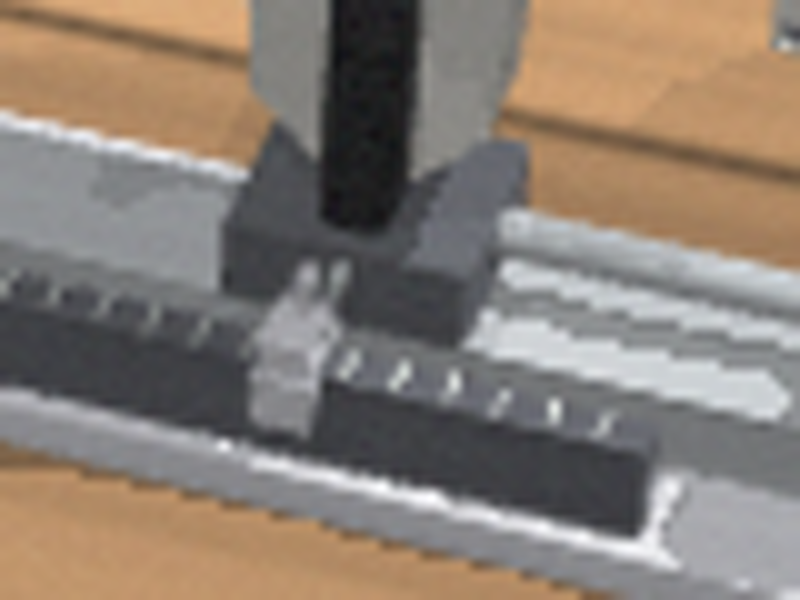

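Pointer fin now at crop (341,278), clip tip at (308,268): with an expected aligned offset of about 7 px, 5 mm is left.

Request:
drive_tool --targets '[[[0,0,0],[0,0.002,0],0],[[0,0,0],[0,0.004,0],0],[[0,0,0],[0,0.005,0],0],[[0,0,0],[0,0.005,0],0],[[0,0,0],[0,0.005,0],0],[[0,0,0],[0,0.005,0],0],[[0,0,0],[0,0.005,0],0],[[0,0,0],[0,0.005,0],0]]'

```text
time_s: 20.22
ee_pos: [0.5289, 0.0301, 0.0744]
tcp_rot: [1.0, -0.009, 0.001, -0.002]
force: [0.1, 9.1, 2.6]
finger_gap: 0.0138
grip_force: 40.0
```

Run:
```python
from h import *
np.set_printoptions(precision=4,suppress=True,linewidth=220)
o=get_obs();print(o["ee_pos"],o["force"])
im=vision.get_image("scene"); print(cv2.cvtColor(im["pixels"],cv2.COLOR_RGB2GRAY)[256:272,370:392])
im=vision.get_image("top"); print(cv2.cvtColor(im["pixels"],cv2.COLOR_RGB2GRAY)[214:226,252:274])
for r in place_of("scene","stone_tool")+place_of("top","stone_tool"): print(r["confidence"],r["position"])
```

```text
[0.5289 0.0301 0.0744] [0.1249 9.1331 2.606 ]
[[ 79  79  77  79  78  81  81  80  82  80  31  32  36  33  28  30  45  70  72  74 103 113]
 [ 64  67  67  74  76  77  76  78  79  80  77  65  43  41  31  33  61  72  82 110 111 108]
 [ 65  62  66  63  63  63  67  73  76  76  81  77  80  76  79  78  80  81  84 115 112 110]
 [ 68  66  64  64  64  64  65  65  65  68  65  69  77  77  80  79  77  76  82 113 110 111]
 [ 65  66  65  65  66  69  67  69  66  64  71  85  82  59  66  68  73  80  99 107 108 110]
 [ 65  67  66  69  66  67  68  67  67  75 124 153 108  64  69  65  67  66  67  71  88  92]
 [ 66  62  64  64  64  66  65  64  68 103 166 154  92  68  69  66  63  66  67  64  63  67]
 [ 70  67  66  67  65  66  65  65  68 109 140 123  71  65  65  66  65  65  68  65  63  67]
 [101  94  75  74  67  64  66  73 114 123 129  99  68  64  67  68  67  67  62  66  67  68]
 [118 115 112 114 113  97  91 120 163 148 131 143 195 109  64  63  66  62  66  64  64  63]
 [110 111 113 113 111 113 119 165 161 156 146 175 228 183  66  64  66  62  64  63  63  67]
 [126  80  85  85 102 105 138 163 166 169 174 231 235
[... 650 characters left out ...]
 48 47 47 53 47 46 52 46 44]
 [50 50 49 50 49 49 50 49 49 49 49 49 48 49 49 47 50 45 44 46 86 76]
 [50 50 51 50 50 49 49 50 49 48 49 48 50 47 48 47 46 46 44 44 56 51]
 [52 49 50 50 50 49 49 51 49 50 47 49 49 48 48 48 46 50 47 45 39 33]
 [51 48 50 50 50 50 50 48 49 49 49 49 49 47 49 47 46 52 47 46 41 34]
 [50 52 49 50 49 50 51 50 51 49 49 48 48 50 48 48 46 51 47 45 43 36]
 [48 51 49 51 51 50 51 50 50 48 50 50 48 49 48 47 47 49 48 48 44 37]
 [51 51 50 50 49 50 48 51 50 50 49 49 50 49 49 49 48 46 53 48 50 36]
 [50 49 51 49 48 51 49 52 49 50 48 48 48 49 49 49 48 45 55 46 46 34]]
0.95 [273.3, 178.4]
0.89 [210.4, 192.9]
0.82 [262.7, 218.2]
0.96 [419.9, 355.1]
0.92 [471.7, 304.7]
0.9 [398.5, 274.5]
```

```bash
python3 -c "
from h import *
print(env.hand_in())"
```

```text
the job is handed in; nothing more can be done
None
```

I handed the job in with the gripper holding the handle at the mark. By my image measurement the pointer is within about 1–2 mm of the clip tip. The stone was stroked along the way at roughly 6 N and stands released and upright in its tray; the hand-in returned no verdict.

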